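Switch the induction cooker on to preheat the kadhai

ROBOT

A 6-joint arm with a two-finger parallel gripper is mounted at the origin on the work surface. World frame = base frame: x ahead of the robot, y to its left, z up, the work surface at z = 0. Lengths are in m, angles in rad, forces in N, time in s.
With the tool pointing down it reaches from about 0.225 to 0.725 m from the base axis. Payload 3.1 kg.
Tool frame: the origin (TCP) lies midway between the tips of the shut fingers; the grasp point (between the pads) lies 19 mm behind it; z points along the fingers, y is the line along which they close (so a half turn about z gives the same grasp; the last joint's range is limited). The gripper opens to 85 mm and grips with 20 to 120 N. Pads are 22 mm wide; open, the fingers measure 114 mm over their backs; the gripper's body (76 mm by 85 mm) begins 54 mm behind the grasp point. The pads swing forward as they close: fully open they stand 13 mm farther back than shut.
Start: joints at [-1.326, 0.048, 0.099, 1.622, 0, 1.443], TCP at [0.191, -0.489, 0.231] pointing down, gripper open.
Joint ranges: [-2.91, 2.91], [-0.99, 1.94], [-1.21, 1.42], [-2.12, 2.29], [-1.49, 1.47], [-3.14, 3.14]. Speed limits (rad/s): [2.79, 2.79, 3.14, 3.14, 3.14, 3.14].

INTERFACE

Orientations are given as [roll, pitch, yaw] about the fixed x, y, z axes, in that order (R = Rz(yaw) Ry(pitch) Rx(roll)).
In Python, from bench import bot, snapshot gives the robot as it stands. Calls block until the motion is done:
- bot.move_ptp(position, orientation): joint-space move of the TCP to a pose.
- bot.move_linear(position, frame=None, v=0.15, contact_N=None): straight line of the TCP; frame=None keeps the orientation; v is the mean speed in m/s. With contact_N (N) it stops when the force on the tool has changed by that much, and returns True; else False.
- bot.move_j(angles): joint-space move.
- bot.command_gripper(opening): finger opening in m; the grip force is fixed at half the most; returns when the fingers have stopped.
- bot.sleep(seconds).
- bot.ik(position, orientation): joint angles nearest the present ones, or None.
- bot.sense(): the state.
- snapshot(name): name is "side" or "top"; returns a dict with "img" (480x640x3 uint8, red, green, blue), "fx", "fy", "cx", "cy" (pixels), "dist_coeffs" ([k1, k2, p1, p2, k3] as OpenCV has them; the pictures are not rectified), "pose" (4x4, takes a point from camera to world coordinates). Camera axes: x right, y up, looking along -z (the intrinsics and any distortion apply to the point x, -y, -z); pixel columns grow to the right and rows downward; lengths in m; the calibration is good to about 2 mm. A picture is of the moment at which its call begins. There is no depth.
A pose or a line that the arm cannot do raises bot.PlanningError and nothing moves.
- bot.finish_job(): hands the job in; it is judged then, once.
The state is a dict: "time": time; "q": joint angles; "joint_vel": joint speeds; "tau": joint torques, N m; "eef_pos": TCP position; "ee_rot": TCP orientation; "force": force on the tool from outside, world axes, zero at the start; "wrist_torque": the same for the moment, N m; "opening": finger opening in m; "finger_force": force on a finger pad.
Only numpy, scipy, OpenCV 4.12 (cv2) and the standard library are available. Lean on these libraries where they do the work, as an engineer would, in place of code of your own. Each camera call takes 0.05 s, during which the arm holds its last target. There are 200 camera calls.

TASK

Get the empty kadhai heating for the next batch of sesame: with the fingertips, first switch on the rocker of the socket that holds the cooker's big three-pin plug, by pushing down the rocker's end nearer the robot; then, on the cooker, press the large round on/off key fully down and let it up, and after that the square roast key beside it in the same way. Leave the other rockers and keys alone, and do not lift or shift the kadhai or anything else that stands about.

Things in the scene. Friction and masses are not known exactly. Their poses are not given: they have to be found in the camera images.
- socket_left (a point): Centre of the left socket's face (left as seen from the robot, +y side), on top of the fixed white switchboard box (150 mm deep, 210 wide, 50 high). x axis: box's front (rocker side) to back; z up. Sockets and rockers stand in rows of three, 65 mm apart; each socket's own rocker is centred 72 mm in front of it (towards the robot).
- socket_middle (a point): The same for the middle socket.
- socket_right (a point): The same for the right socket (-y side).
- cooker_plug: The induction cooker's big black three-pin plug (48 x 50 mm, 33 mm high, round boss on top, black cord leaving its far side), fully home in one of the three sockets; which one varies. Origin: centre of its underside, at the socket face. The other two sockets hold a smaller box-shaped charger (32 x 40 x 32 mm) and a flat black socket cover (12 mm high).
- switch_left (a joint): Angle of the rocker switch in front of the left socket: 0 = off (as at the start: the end near the robot stands up), 0.36 = on (near half pressed level). It is stiff (2 to 4 N at the near end) and stays where it is left; it counts as on above 0.3, so push it right down: the near end travels 7 mm. The white rocker is a shallow V, 40 mm long (front to back), 26 mm wide, hinged in the middle.
- switch_left_near (a point): Pressing place of the rocker switch in front of the left socket: on the top face of the end near the robot, 12 mm from the hinge; 61 mm above the table when off, 57 when on (the box's top plate is at 50 mm). Moves with the rocker.
- switch_middle (a joint): Angle of the rocker switch in front of the middle socket: 0 = off (as at the start: the end near the robot stands up), 0.36 = on (near half pressed level). It is stiff (2 to 4 N at the near end) and stays where it is left; it counts as on above 0.3, so push it right down: the near end travels 7 mm. The white rocker is a shallow V, 40 mm long (front to back), 26 mm wide, hinged in the middle.
- switch_middle_near (a point): Pressing place of the rocker switch in front of the middle socket: on the top face of the end near the robot, 12 mm from the hinge; 61 mm above the table when off, 57 when on (the box's top plate is at 50 mm). Moves with the rocker.
- switch_right (a joint): Angle of the rocker switch in front of the right socket: 0 = off (as at the start: the end near the robot stands up), 0.36 = on (near half pressed level). It is stiff (2 to 4 N at the near end) and stays where it is left; it counts as on above 0.3, so push it right down: the near end travels 7 mm. The white rocker is a shallow V, 40 mm long (front to back), 26 mm wide, hinged in the middle.
- switch_right_near (a point): Pressing place of the rocker switch in front of the right socket: on the top face of the end near the robot, 12 mm from the hinge; 61 mm above the table when off, 57 when on (the box's top plate is at 50 mm). Moves with the rocker.
- onoff_key (a joint): Travel of the large round on/off key (28 mm across), the rightmost (-y end) of the five grey keys: 0 = up, 0.004 = fully down. A spring returns it: 1.5 N to start, about 4 N fully down. A press counts when the key is held more than 2.5 mm down by the fingers for a tenth of a second.
- onoff_key_top (a point): Centre of the top of the large round on/off key (28 mm across), the rightmost (-y end) of the five grey keys along the front of the induction cooker's deck; 68 mm above the table, 6 mm proud of the deck when up. Moves with the key. x axis: cooker's front to back; z up. Cooker: fixed black slab 360 mm deep, 280 wide, 62 high; key row 45 mm behind its front edge.
- roast_key (a joint): Travel of the square roast key (22 x 22 mm), the second from the right, 52 mm to the left of the on/off key: 0 = up, 0.004 = fully down. A spring returns it: 1.5 N to start, about 4 N fully down. A press counts when the key is held more than 2.5 mm down by the fingers for a tenth of a second.
- roast_key_top (a point): Centre of the top of the square roast key (22 x 22 mm), the second from the right, 52 mm to the left of the on/off key along the front of the induction cooker's deck; 68 mm above the table, 6 mm proud of the deck when up. Moves with the key. x axis: cooker's front to back; z up. Cooker: fixed black slab 360 mm deep, 280 wide, 62 high; key row 45 mm behind its front edge.
- minus_key (a joint): Travel of the minus key, oblong, 24 x 15 mm, the leftmost of the five: 0 = up, 0.004 = fully down. Not to be pressed (over 2 mm down is a press).
- plus_key (a joint): Travel of the plus key, oblong, 24 x 15 mm, second from the left: 0 = up, 0.004 = fully down. Not to be pressed (over 2 mm down is a press).
- timer_key (a joint): Travel of the timer key, small and round, 16 mm, the middle one, 48 mm to the left of the roast key: 0 = up, 0.004 = fully down. Not to be pressed (over 2 mm down is a press).
- kadhai_mid (a point): A bystander, loose, to be left in place: empty dark iron kadhai (round pan 210 mm across and 66 mm high, two loop handles at its sides) standing loose on the cooker's glass behind the keys, its rim at least 68 mm behind the key row centre line. This point is at about its middle.
- sweet_a_mid (a point): A bystander, loose, to be left in place: sesame sweet, a beige disc 62 mm across, 21 mm high, on the table in front of the cooker. This point is at about its middle.
- tumbler_mid (a point): A bystander, loose, to be left in place: open steel tumbler 68 mm across, 90 mm high, in front of the switchboard. This point is at about its middle.
- jar_mid (a point): A bystander, loose, to be left in place: white jar with an orange lid, 90 mm across, 130 mm high, at the back of the table behind the gap between cooker and switchboard. This point is at about its middle.
- bowl_mid (a point): A bystander, loose, to be left in place: steel bowl 170 mm across, 55 mm high, on the right. This point is at about its middle.
- hammer_mid (a point): A bystander, loose, to be left in place: hammer lying to the left of the switchboard. This point is at about its middle.
- spatula_mid (a point): A bystander, loose, to be left in place: spatula lying at the front right. This point is at about its middle.

How it is judged:
On the way, in this order (a step that is already met when the one before it is completed fails the run):
1. the rocker of the cooker plug's socket is thrown on (((horizontal distance between cooker_plug and socket_left below 0.025 m and value of joint switch_left above 0.3 rad) or (horizontal distance between cooker_plug and socket_middle below 0.025 m and value of joint switch_middle above 0.3 rad) or (horizontal distance between cooker_plug and socket_right below 0.025 m and value of joint switch_right above 0.3 rad))), for 0.1 s.
2. the on/off key is pressed down by the fingers (value of joint onoff_key above 0.0025 m and contact force between the fingers and onoff_key above 0.5 N), for 0.1 s.
3. the on/off key is let up again (value of joint onoff_key below 0.001 m), for 0.05 s.
4. the roast key is pressed down by the fingers (value of joint roast_key above 0.0025 m and contact force between the fingers and roast_key above 0.5 N and value of joint onoff_key below 0.001 m), for 0.1 s.
At the end, for the whole second after the job is handed in: The rocker of the socket with the cooker's plug is on (over 0.3 rad) and the other two rockers are off; all five keys are up (under 1 mm); every bystander is within 15 mm of where it stood (((horizontal distance between cooker_plug and socket_left below 0.025 m and value of joint switch_left above 0.3 rad) or (horizontal distance between cooker_plug and socket_middle below 0.025 m and value of joint switch_middle above 0.3 rad) or (horizontal distance between cooker_plug and socket_right below 0.025 m and value of joint switch_right above 0.3 rad)) and value of joint each of onoff_key, roast_key, minus_key, plus_key, timer_key below 0.001 m and not ((horizontal distance between cooker_plug and socket_left above 0.025 m and value of joint switch_left above 0.18 rad) or (horizontal distance between cooker_plug and socket_middle above 0.025 m and value of joint switch_middle above 0.18 rad) or (horizontal distance between cooker_plug and socket_right above 0.025 m and value of joint switch_right above 0.18 rad)) and distance of each of kadhai_mid, sweet_a_mid, tumbler_mid, jar_mid, bowl_mid, hammer_mid, spatula_mid from where it was at the start of the episode below 0.015 m); the robot touches nothing.
It fails at once if a rocker of another socket is thrown ((horizontal distance between cooker_plug and socket_left above 0.025 m and value of joint switch_left above 0.18 rad) or (horizontal distance between cooker_plug and socket_middle above 0.025 m and value of joint switch_middle above 0.18 rad) or (horizontal distance between cooker_plug and socket_right above 0.025 m and value of joint switch_right above 0.18 rad)).
It fails at once if the on/off or roast key is pressed while the plug's socket is still off (((horizontal distance between cooker_plug and socket_left below 0.025 m and value of joint switch_left below 0.2 rad) or (horizontal distance between cooker_plug and socket_middle below 0.025 m and value of joint switch_middle below 0.2 rad) or (horizontal distance between cooker_plug and socket_right below 0.025 m and value of joint switch_right below 0.2 rad)) and value of joint any of onoff_key, roast_key above 0.002 m).
It fails at once if the minus, plus or timer key is pressed (value of joint any of minus_key, plus_key, timer_key above 0.002 m).
It fails at once if the kadhai or another bystander is shifted or lifted by more than 15 mm (distance of any of kadhai_mid, sweet_a_mid, tumbler_mid, jar_mid, bowl_mid, hammer_mid, spatula_mid from where it was at the start of the episode above 0.015 m).
It also fails if it takes over 45 s, if anything falls off the work surface, if the arm or the gripper's body presses on something with over 40 N, if the wrist force passes 120 N, or if a joint passes its speed limit or range.

## Working session

There is one attempt and no reset: what is moved stays moved. The work goes in short steps, each a Python script; the robot and the scene stay as the last script left them, time stands still between calls to the robot, and variables do not carry over. Pictures are saved under pics/ and viewed, at most 10 in all, crops included, and the job is handed in when it is done.

```bash
mkdir -p pics; cat > h.py <<'E'
import numpy as np, cv2
from bench import bot, snapshot
def ray(s,u,v):
    K=np.array([[s["fx"],0,s["cx"]],[0,s["fy"],s["cy"]],[0,0,1]])
    p=cv2.undistortPoints(np.array([[[u,v]]],float),K,np.array(s["dist_coeffs"],float))[0,0]
    P=np.array(s["pose"]); return P[:3,3],P[:3,:3]@np.array([p[0],-p[1],-1])
def onz(s,u,v,z):
    o,d=ray(s,u,v); return o+d*(z-o[2])/d[2]
def proj(s,X):
    P=np.array(s["pose"]); c=P[:3,:3].T@(np.array(X,float)-P[:3,3])
    K=np.array([[s["fx"],0,s["cx"]],[0,s["fy"],s["cy"]],[0,0,1]])
    return cv2.projectPoints(np.array([[c[0],-c[1],-c[2]]]),np.zeros(3),np.zeros(3),K,np.array(s["dist_coeffs"],float))[0][0,0]
E
python3 - <<'E'
from h import *
import pickle
d={}
for n in("top","side"):
    d[n]=snapshot(n); cv2.imwrite(f"pics/{n}0.png",d[n]["img"][:,:,::-1]); print(n,np.round(d[n]["pose"],3).tolist(),d[n]["fx"])
pickle.dump(d,open("s0.pkl","wb")); print(bot.sense()["ee_rot"])
E
```

```text
top [[0.02, 0.998, -0.058, 0.438], [-1.0, 0.02, -0.002, -0.037], [-0.001, 0.058, 0.998, 1.423], [0.0, 0.0, 0.0, 1.0]] 492.4923268101795
side [[0.984, 0.136, -0.117, 0.318], [-0.179, 0.765, -0.619, -0.977], [0.005, 0.63, 0.777, 1.277], [0.0, 0.0, 0.0, 1.0]] 565.0346296801841
[-3.13950831e+00 -2.54651909e-04  3.72813287e-01]
```

View pics/top0.png

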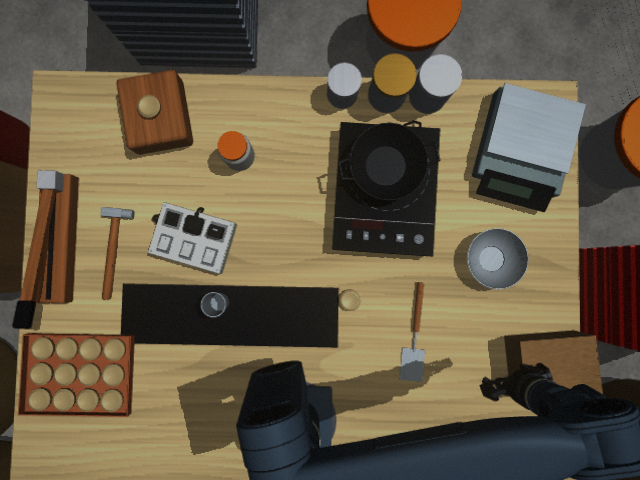

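View pics/side0.png

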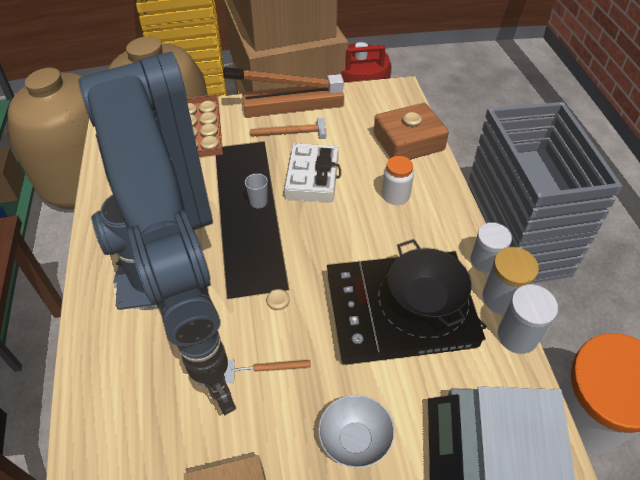

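Top view: switchboard around (192,238), with what looks like the big plug in the middle, and cooker keys at about (349..419, 237). Side view: board around (313,170), keys (345..358, 275..338). I'll enlarge these regions to identify the plug and get precise pixels.

```bash
python3 - <<'E'
import pickle
from h import *
d=pickle.load(open("s0.pkl","rb"))
def crop(n,u,v,w,h,z): return cv2.resize(d[n]["img"][v:v+h,u:u+w,::-1],None,fx=z,fy=z,interpolation=cv2.INTER_CUBIC)
a=crop("top",140,195,100,85,4);b=crop("side",275,135,100,75,4)
c=crop("top",330,215,100,50,4);e=crop("side",325,260,100,90,4)
m=np.zeros((600,800,3),np.uint8)
m[:340,:400]=a;m[:300,400:]=b;m[345:545,:400]=c;m[300:600,400:]=e[:300]
cv2.imwrite("pics/m.png",m)
E
```

```text
(no output)
```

View pics/m.png

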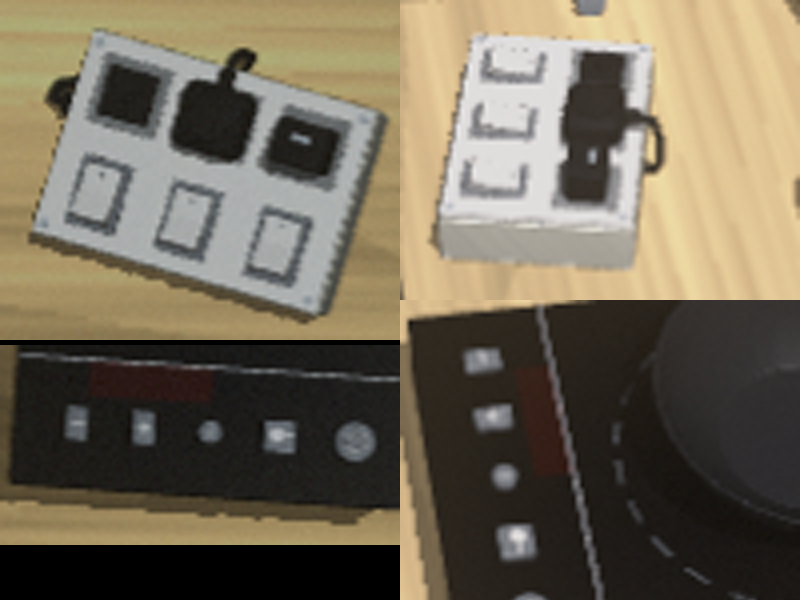

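The crops show the big black plug with its cord in the middle socket, the flat cover on the left and the small charger on the right. The middle rocker is at top px (187,250) and side px (300.7,165). The roast key is at top (400,238) and the on/off key at top (419,239).

```bash
python3 - <<'E'
import pickle
from h import *
d=pickle.load(open("s0.pkl","rb"))
T,S=d["top"],d["side"]
def blobs(s,u,v,w,h):
    g=cv2.cvtColor(s["img"],cv2.COLOR_RGB2GRAY)[v:v+h,u:u+w]
    n,_,st,c=cv2.connectedComponentsWithStats((g>75).astype(np.uint8))
    return [(c[i]+[u,v],st[i,4]) for i in range(1,n) if 10<st[i,4]<200]
for n,s,r in(("top",T,(340,226,90,22)),("side",S,(338,268,27,80))):
    for c,a in blobs(s,*r): print(n,c.round(1),a,onz(s,*c,.068).round(4))
def tri(a,b):
    o1,d1=ray(T,*a);o2,d2=ray(S,*b)
    t=np.linalg.lstsq(np.c_[d1,-d2],o2-o1,rcond=None)[0]; p,q=o1+t[0]*d1,o2+t[1]*d2
    return ((p+q)/2).round(4),np.linalg.norm(p-q).round(4)
print("rockers top",[onz(T,*p,.056).round(4) for p in((164.2,243.4),(186.7,249.4),(208.7,256.1))])
print("rockers side",[onz(S,*p,.056).round(4) for p in((303.2,151),(300.4,164.6),(298,179))])
print("tri mid",tri((186.7,249.4),(300.4,164.6)))
# board top outline in the top view (white)
for s,(u,v,w,h) in((T,(140,195,100,85)),):
    hsv=cv2.cvtColor(s["img"],cv2.COLOR_RGB2HSV)[v:v+h,u:u+w]
    m=((hsv[...,1]<40)&(hsv[...,2]>140)).astype(np.uint8)
    m=cv2.morphologyEx(m,cv2.MORPH_CLOSE,np.ones((9,9)))
    c=max(cv2.findContours(m,0,1)[0],key=cv2.contourArea)
    b=cv2.boxPoints(cv2.minAreaRect(c))+[u,v]
    B=np.array([onz(s,*p,.05) for p in b]);print("box",B.round(4).tolist(),B.mean(0).round(4),[np.linalg.norm(B[i]-B[i-1]).round(3) for i in(1,2)])
# tumbler rim, kadhai rim approx
print("tumbler",onz(T,214,304,.09).round(3),"sweet",onz(T,349,300,.021).round(3))
E
```

```text
top [348.8 234.1] 35 [ 0.526  -0.1302  0.068 ]
top [365.4 235.6] 35 [ 0.5227 -0.176   0.068 ]
top [382.2 236.1] 21 [ 0.5221 -0.2221  0.068 ]
top [399.8 237.4] 57 [ 0.5196 -0.2705  0.068 ]
top [418.6 238.8] 69 [ 0.5169 -0.3222  0.068 ]
side [362.5 277. ] 36 [ 0.5689 -0.1495  0.068 ]
side [345.2 274.6] 53 [ 0.5258 -0.1339  0.068 ]
side [348.  288.8] 53 [ 0.5239 -0.1794  0.068 ]
side [350.6 303.5] 31 [ 0.5213 -0.2245  0.068 ]
side [353.6 319.9] 77 [ 0.5188 -0.2733  0.068 ]
side [357.1 338.1] 95 [ 0.5165 -0.3251  0.068 ]
rockers top [array([0.4904, 0.3808, 0.056 ]), array([0.475, 0.318, 0.056]), array([0.4577, 0.2564, 0.056 ])]
rockers side [array([0.492 , 0.3751, 0.056 ]), array([0.4738, 0.3139, 0.056 ]), array([0.457 , 0.2518, 0.056 ])]
tri mid (array([0.4748, 0.3194, 0.0507]), np.float64(0.0007))
box [[0.4657, 0.4277, 0.05], [0.6082, 0.3919, 0.05], [0.5535, 0.1903, 0.05], [0.4115, 0.2273, 0.05]] [0.5098 0.3093 0.05  ] [np.float64(0.147), np.float64(0.209)]
tumbler [0.329 0.231 0.09 ] sweet [ 0.342 -0.137  0.021]
```

Spacings agree with the given sizes: keys 51.7 and 48.5 mm, rockers 64.5 mm, box 147 × 209 mm. Next is the rocker.

```bash
cat >> h.py <<'E'
def press(x,y,yaw,ztop,zmin,N=14):
    o=[np.pi,0,yaw]
    bot.move_ptp([x,y,.2],o); bot.move_linear([x,y,ztop+.012],v=.12)
    hit=bot.move_linear([x,y,zmin],v=.02,contact_N=N); bot.sleep(.35)
    s=bot.sense(); print("hit",hit,np.round(s["eef_pos"],4),np.round(s["force"],1),s["time"])
    bot.move_linear([x,y,.14],v=.1); s=bot.sense(); print(np.round(s["eef_pos"],4),np.round(s["force"],1),s["time"])
E
python3 - <<'E'
from h import *
import pickle
bot.command_gripper(0)
press(.4745-.0145,.316+.0037,np.pi-.257,.065,.053)
s=snapshot("top");pickle.dump(s,open("s1.pkl","wb"));t=snapshot("side")
a=cv2.resize(s["img"][195:280,140:240,::-1],None,fx=4,fy=4);b=cv2.resize(t["img"][135:220,275:375,::-1],None,fx=4,fy=4)
cv2.imwrite("pics/m1.png",np.hstack([a,b]))
E
```

```text
hit True [0.4593 0.32   0.0565] [ 0.9 -1.1  5.4] 6.3667
[0.4594 0.3194 0.139 ] [ 0.4 -0.3 -0.4] 7.3583
```

View pics/m1.png

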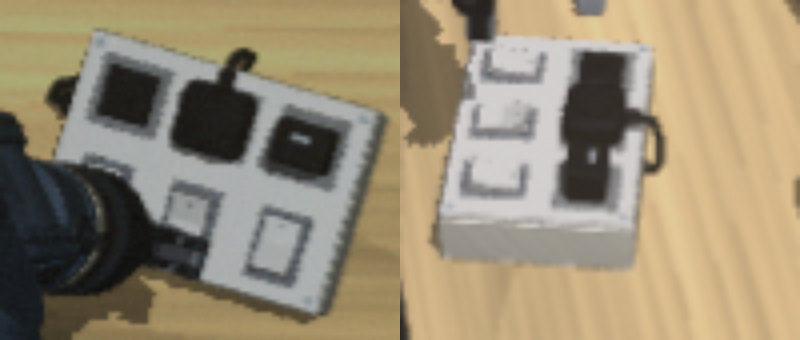

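The tip bottomed at z = 56.5 mm, matching the "on" level of 57. The side view shows the middle rocker tipped, with its far end up at crop (515,112), and the others unchanged. Now the keys.

```bash
python3 - <<'E'
from h import *
p=bot.sense()["eef_pos"]; bot.move_linear([p[0],p[1],.2])
press(.5167,-.3237,np.pi-.05,.068,.0605)
press(.519,-.272,np.pi-.05,.068,.0605)
t=snapshot("side");T=snapshot("top")
cv2.imwrite("pics/m2.png",np.hstack([cv2.resize(i["img"][:,:,::-1],(400,300)) for i in(t,T)]))
E
```

```text
hit True [ 0.5166 -0.3237  0.0641] [ 0.2 -0.3  6. ] 12.6667
[ 0.5162 -0.3233  0.1389] [ 0.1 -0.3 -0.7] 13.5833
hit True [ 0.519  -0.272   0.0641] [ 0.5 -0.2  5.8] 16.3417
[ 0.5185 -0.2716  0.1389] [-1.   0.1 -0.3] 17.2583
```

View pics/m2.png

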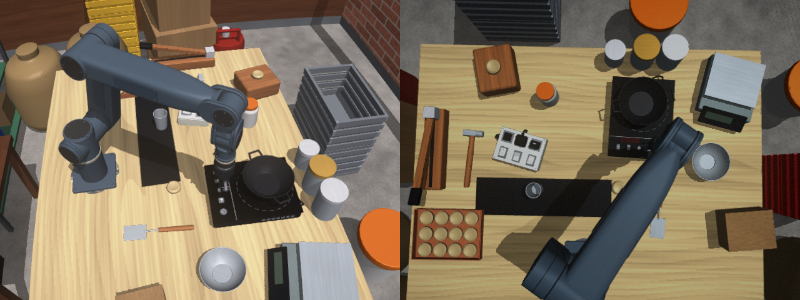

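Both keys bottomed at z = 64.1 mm, which is the full 4 mm of travel. The tool is clear, and the picture shows the kadhai and the other objects in place.

```bash
python3 - <<'E'
from h import *
bot.move_linear([.5185,-.2716,.2]); bot.sleep(.5); print(bot.finish_job())
E
```

```text
the job is handed in; nothing more can be done
None
```

The job is handed in, with no verdict returned: I switched on the middle socket's rocker (the one with the cooker's plug), then pressed and released the on/off key and the roast key. All three bottomed out at their expected depths, and nothing looked shifted in the last pictures.

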